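# Sort left and right quadrant casts into their carrying trays and snap the bails shut

### The job

Sort the three stone quadrant casts: slide both lower-left casts into the blue-lined tray on the left and the lower-right cast into the yellow-lined tray on the right. The stone is still soft, so push the casts along the worktop and keep them flat: do not lift or tip them. Then flip the sprung bail of each tray over the open side until it snaps fully shut, let go, and leave the other things on the worktop where they are.

Things in the scene. Friction and masses are not known exactly. Their poses are not given: they have to be found in the camera images.
- cast_left_1: Lower-left quadrant cast, pale green stone, teeth up; 66 x 41 mm, base 15 mm high, teeth to 27 mm, 0.1 kg. Origin: underside, mid-length. Narrow incisor end at x = +33 mm (starts away from the robot, yaw within 0.3 rad), wide molar end x = -33. Flat midline side all along y = -20 mm; curved cheek side y = +20, falling to 0 at the incisors. Incisors away from you: flat side right, curve left.
- cast_left_2: A second lower-left quadrant cast, the same as cast_left_1.
- cast_right: Lower-right quadrant cast, the exact mirror image of cast_left_1: incisor end at +x, flat midline side at y = +20 mm, curved cheek side at y = -20 mm (with the incisor end away from you: flat side left, curve right).
- tray_left: Blue-lined steel tray fixed on the left, 270 mm long (its y), 100 deep (x). Origin: middle of underside. Open side x = -50 mm faces the middle of the worktop (+x points roughly to the robot's left); floor 2 mm thick, ramp lip from x = -66 (worktop level) to -50. Back wall x = +50, end walls y = +/-135, all 33 mm high; ears to 57 mm at x = 0 carry the bail. Inside clear 97 x 265 mm.
- tray_right: The same tray with a yellow liner, fixed on the right, its open side facing the middle of the worktop (its +x points roughly to the robot's right).
- bail_left (a joint): Swing of the left bail, rad: 0 = open, standing up over the tray; 2.55 = shut, bar across the open side (blocked if a cast sticks out). U of steel rod hinged on both end walls about the line x = 0, z = 38 mm of the tray, bar 55 mm from that line. A sprung cam holds it open up to its high point at 1.0 rad (5 to 10 N at the bar); once past it (1.1 rad) it snaps shut by itself.
- bail_right (a joint): The same for the right tray's bail.
- bail_left_bar (a point): Middle of the left bail's bar, on its axis; black sleeve there 120 mm long, 13 mm thick. The bar runs along the tray's y. In the tray's frame: open at x = +34, z = 81 mm; at the top of its swing x = 0, z = 93 mm; shut at x = -52, z = 21 mm.
- bail_right_bar (a point): The same for the right tray's bail.
- tape_roll: Roll of beige tape lying flat, 96 mm across, 25 mm high, behind the casts; leave it alone. Origin: middle of its underside.
- brown_box: Small brown carton 50 x 55 x 58 mm behind the casts; leave it alone. Origin: middle of its underside.
- dropper: Amber dropper bottle 33 mm across, 102 mm high, behind the casts; leave it alone. Origin: middle of its underside.

How it is judged:
At the end, for the whole second after the job is handed in: Left casts in the left blue tray, right cast in the right yellow tray: flat, at rest, origin at least 20 mm inside the open edge, underside below 8 mm, tilt under 0.15 rad; both bails shut (over 2.45 of 2.55 rad) (x of cast_left_1 in the frame of tray_left between -0.03 and 0.05 m and y of cast_left_1 in the frame of tray_left between -0.13 and 0.13 m and x of cast_left_2 in the frame of tray_left between -0.03 and 0.05 m and y of cast_left_2 in the frame of tray_left between -0.13 and 0.13 m and x of cast_right in the frame of tray_right between -0.03 and 0.05 m and y of cast_right in the frame of tray_right between -0.13 and 0.13 m and height (world z) of each of cast_left_1, cast_left_2, cast_right below 0.008 m and angle between each of cast_left_1, cast_left_2, cast_right's own z axis and vertical below 0.15 rad and value of joint each of bail_left, bail_right above 2.45 rad and linear speed of each of cast_left_1, cast_left_2, cast_right below 0.02 m/s); the robot touches nothing.
It fails at once if a cast is lifted off (its underside over 20 mm above the worktop) (height (world z) of any of cast_left_1, cast_left_2, cast_right above 0.02 m).
It fails at once if a cast is tipped by more than 0.45 rad (angle between any of cast_left_1, cast_left_2, cast_right's own z axis and vertical above 0.45 rad).
It fails at once if the tape, the brown box or the dropper bottle is moved by more than 30 mm (distance of any of tape_roll, brown_box, dropper from where it was at the start of the episode above 0.03 m).
It also fails if it takes over 70 s, if anything falls off the work surface, if the arm or the gripper's body presses on something with over 40 N, if the wrist force passes 120 N, or if a joint passes its speed limit or range.

### The arm

A 6-joint arm with a two-finger parallel gripper is mounted at the origin on a cart in front of the work surface, level with it; the furniture and walls round the work are solid. World frame = base frame: x ahead of the robot, y to its left, z up, the work surface at z = 0. Lengths are in m, angles in rad, forces in N, time in s.
With the tool pointing down it reaches from about 0.35 to 0.775 m from the base axis. Payload 7.3 kg.
Tool frame: the origin (TCP) lies at the very end of the fingers, on their centre line; the grasp point (between the pads) lies 19 mm behind it; z points along the fingers, y is the line along which they close (so a half turn about z gives the same grasp; the last joint's range is limited). The gripper opens to 92 mm and grips with 3 to 60 N. Pads are 19 mm wide; open, the fingers measure 130 mm over their backs; the gripper's body (75 mm by 190 mm) begins 47 mm behind the grasp point.
Start: joints at [-1.273, 0.342, 1.524, -0, 1.275, -0.146], TCP at [0.225, -0.474, 0.227] pointing down, gripper open.
Joint ranges: [-2.53, 2.53], [-0.77, 2.02], [0.04, 2.7], [-1, 4.14], [0.28, 2.66], [-3.11, 3.11]. Speed limits (rad/s): [2.57, 2.57, 3.14, 3.14, 3.14, 3.14].

### API

Orientations are given as [roll, pitch, yaw] about the fixed x, y, z axes, in that order (R = Rz(yaw) Ry(pitch) Rx(roll)).
In Python, from cell import robot gives the robot as it stands.
- The arm moves only by the tool apply_moves, never from a script. Its argument "motion" is text: rows parted by semicolons, each of 7 numbers parted by spaces: the opening in per cent of the stroke, from 0 (shut) to 100 (fully open), then the shift along the tool's x, y, z in cm, then the turn, a rotation vector about the tool's x, y, z in rad. A call has 1 to 20 rows; each row shifts and turns the commanded pose from where the row before left it, along the tool's axes as they then stand; what a row does not reach is not made up. A row lasts 1/8 s, in which the tool goes at most 62.5 mm and 10.7 degrees, less where a joint would pass 70% of its speed; a pose out of reach is approached as far as the arm can. A call with a gripper value outside its range is refused whole. The fingers move at their own pace and stop on an object; "force" is the grip in N (left out, the last holds). Time passes only in rows, so rows that do not move let the fingers close. It gives the time, the measured TCP pose, the force, the opening and the grip force at its end, in the units of the state.
- robot.observe(): the state, without advancing time (a new reading comes with each control period).
- robot.read_camera(name): name is "scene" or "top"; returns a dict with "img" (400x640x3 uint8, red, green, blue), "fovy" (degrees; the focal length in pixels is half the picture's height over the tangent of half this angle, whatever the lens; pixels are square), "cx", "cy" (the principal point, pixels), "R" (3x3) and "t" (3): a world point X has camera coordinates R X + t. Camera axes: x right, y down, z forward; pixel columns grow to the right and rows downward; lengths in m; the calibration is good to about 2 mm. A picture is of the moment at which its call begins. There is no depth.
- robot.hand_in(): hands the job in; it is judged then, once.
Trained networks look in a picture, given as the dict that the camera call returned (one of the last four; its "shot" number tells which), for a name from the list of things; names that differ only in an ending like _2 or _b are one class to them, and where a whole thing is asked for, a point or a joint stands for the part that bears it (a point fixed in the world has none). Each returns a list of dicts, best first, with "score" (0 to 1); they miss things now and then, are a little off and sometimes report something else, mostly with a low value. They report only what shows in the picture. A call takes as long as a camera call.
- robot.search_frame(target, picture): "centre" ([x, y, z] in m, in world coordinates, good to about 4 mm: the middle of the surface that is visible of it).
- robot.trace(target, picture): "pixels" (400x640 bool, what is visible of it).
The state is a dict: "time": time; "qpos": joint angles; "qvel": joint speeds; "joint_efforts": joint torques, N m; "tool_pos": TCP position; "tool_rot": TCP orientation; "contact_force": force on the tool from outside, world axes, zero at the start; "torque": the same for the moment, N m; "opening": finger opening in m; "grip_force": force on a finger pad.
Only numpy, scipy, OpenCV 4.12 (cv2) and the standard library are available. Lean on these libraries where they do the work, as an engineer would, in place of code of your own. Each camera call takes 0.05 s, during which the arm holds its last target. There are 200 camera calls.

## Working session

There is one attempt and no reset: what is moved stays moved. The work goes in short steps, Python scripts to look and compute and a tool call to move; the robot and the scene stay as the last step left them, time stands still between calls to the robot, and variables do not carry over. Pictures are saved under pics/ and viewed, at most 10 in all, crops included, and the job is handed in when it is done.

Besides the shell and the picture viewer there is one more tool, called after "Call:" by a JSON object that holds its "method" and its "body", one argument or row to a line. apply_moves: Moves the arm, as the interface text tells. Its arguments: {"type":"object","properties":{"motion":{"type":"string"},"force":{"type":"number"}},"required":["motion"]}

```bash
mkdir -p pics; cat > h.py <<'E'
import numpy as np, cv2
from cell import robot
def shot(n,name):
    p=robot.read_camera(n); cv2.imwrite(f'pics/{name}.png',p['img'][:,:,::-1]); return p
def ray(p,u,v,z):
    f=200/np.tan(np.radians(p['fovy'])/2)
    d=np.array([(u-p['cx'])/f,(v-p['cy'])/f,1]); R=np.array(p['R']);t=np.array(p['t'])
    c=-R.T@t; d=R.T@d; return c+d*(z-c[2])/d[2]
def outline(p,m,z):
    c,_=cv2.findContours(m.astype(np.uint8),0,2); c=max(c,key=cv2.contourArea)[:,0]
    return np.array([ray(p,u,v,z)[:2] for u,v in c])
def found(p,names):
    for n in names:
        for r in robot.search_frame(n,p): print(n,round(r['score'],2),np.round(r['centre'],3))
E
python3 - <<'E'
from h import *
s=robot.observe(); print({k:np.round(v,3) for k,v in s.items()})
p=shot('top','top0'); q=shot('scene','sc0')
N=['cast_left_1','cast_right','tray_left','tray_right','bail_left_bar','bail_right_bar','tape_roll','brown_box','dropper']
for w in (p,q):
    print('cam',-np.array(w['R']).T@np.array(w['t']),w['fovy']); found(w,N)
for n in N[:4]:
    for r in robot.trace(n,p):
        o=outline(p,r['pixels'],.02 if 'cast' in n else .033); print(n,round(r['score'],2),o.min(0),o.max(0),cv2.minAreaRect((o*1000).astype(np.float32)))
E
```

```text
{'time': np.float64(0.0), 'qpos': array([-1.273,  0.343,  1.525, -0.   ,  1.275, -0.146]), 'qvel': array([ 0.002, -0.   ,  0.001,  0.001, -0.001, -0.002]), 'joint_efforts': array([-1.0000e-03, -4.3125e+01, -2.4422e+01,  7.2000e-02,  5.6000e-02,
       -0.0000e+00]), 'tool_pos': array([ 0.225, -0.474,  0.226]), 'tool_rot': array([-3.14 , -0.   ,  0.444]), 'contact_force': array([-0.118, -0.02 , -0.149]), 'torque': array([ 0.007, -0.021, -0.027]), 'grip_force': np.float64(0.0), 'opening': np.float64(0.092)}
cam [0.50325372 0.01094816 1.14288545] 57.05132915921547
cast_left_1 0.73 [ 0.516 -0.027  0.018]
cast_left_1 0.69 [0.43  0.032 0.015]
cast_right 0.48 [0.606 0.043 0.018]
cast_right 0.24 [0.721 0.004 0.056]
tray_left 0.68 [0.519 0.257 0.002]
tray_left 0.29 [ 0.516 -0.283  0.082]
tray_right 0.59 [ 0.526 -0.249 -0.   ]
tray_right 0.26 [0.519 0.255 0.   ]
bail_left_bar 0.77 [0.518 0.287 0.089]
bail_right_bar 0.81 [ 0.514 -0.281  0.085]
tape_roll 0.72 [0.719 0.113 0.022]
brown_box 0.82 [0.721 0.003 0.057]
dropper 0.63 [ 0.726 -0.067  0.059]
cam [-0.13640465  0.75359502  0.56969225] 48.24
[... 882 characters left out ...]
226.26959228515625), 71.87699890136719)
cast_right 0.78 [0.57295946 0.01761916] [0.63753307 0.06342228] ((606.510009765625, 40.25027847290039), (65.69486999511719, 41.76176834106445), 9.141626358032227)
cast_right 0.2 [0.40394547 0.00920013] [0.46674879 0.05164176] ((435.3879089355469, 30.49123764038086), (42.21245193481445, 62.776031494140625), 89.48416900634766)
tray_left 0.59 [0.36674942 0.18028981] [0.67364333 0.307709  ] ((519.3829345703125, 245.7327117919922), (125.16930389404297, 305.6496887207031), 88.30974578857422)
tray_right 0.91 [ 0.37277378 -0.31075527] [ 0.67759598 -0.17296255] ((526.6336669921875, -240.62420654296875), (126.89659118652344, 307.9718933105469), 87.0858154296875)
```

View pics/top0.png

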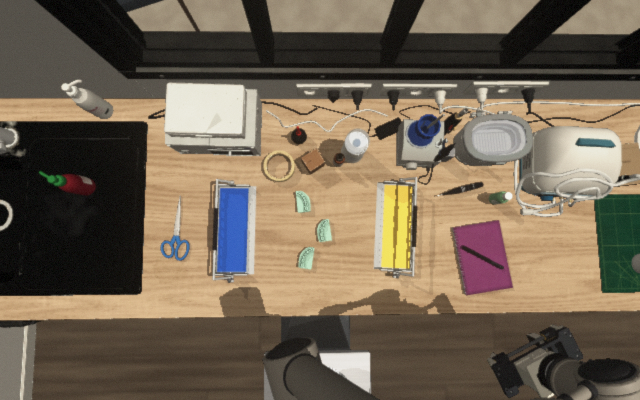

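View pics/sc0.png

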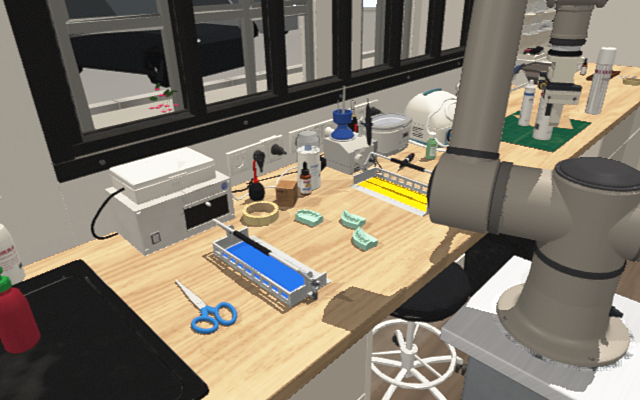

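The top view shows blue tray at (233,230), yellow at (397,228), casts at (303,202), (323,231), (306,258). I'll zoom in to tell which cast is the mirror one.

```bash
python3 - <<'E'
import cv2
a=cv2.imread('pics/top0.png')
c=cv2.resize(a[180:282,205:425],None,fx=3.6,fy=3.6,interpolation=cv2.INTER_CUBIC)
cv2.imwrite('pics/crop0.png',c)
E
```

```text
(no output)
```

View pics/crop0.png

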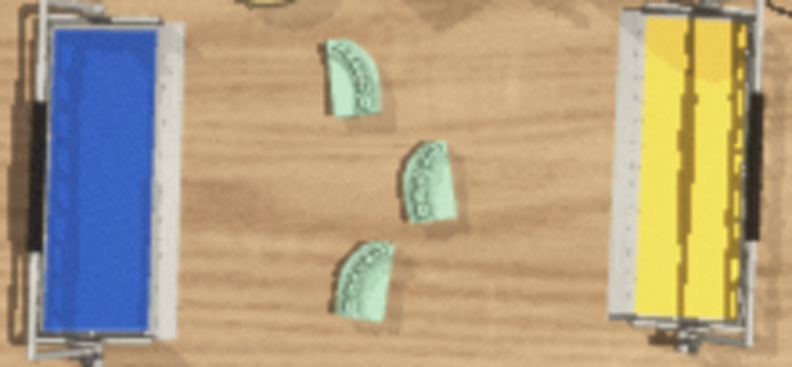

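The crop shows the far cast with its flat side on the left, so it is cast_right. The middle and near casts have their flat sides on the right, so both are lower-left. I'll use the two fingers, about 30 mm apart along world x, as a wide pusher, with tool x along +y and tool y along +x.

Call:
{"method": "apply_moves", "body": {
  "motion": "33 0 0 0 0 0 -0.161;33 0 0 0 0 0 -0.161;33 0 0 0 0 0 -0.161;33 0 0 0 0 0 -0.161;33 0 0 0 0 0 -0.161;33 0 0 0 0 0 -0.161;33 0 0 0 0 0 -0.161;33 5 3.5 0 0 0 0;33 5 3.5 0 0 0 0;33 5 3.5 0 0 0 0;33 5 3.5 0 0 0 0;33 5 3.5 0 0 0 0;33 5 3.5 0 0 0 0;33 5 3.5 0 0 0 0;33 4.5 3.5 2 0 0 0;33 0 0 3 0 0 0;33 0 0 2 0 0 0",
  "force": 20
}}

```text
time: 3.32
tool_pos: [0.5053, -0.078, 0.1553]
tool_rot: [-3.14, -0.0, 1.573]
contact_force: [-0.4, 0.5, -0.2]
opening: 0.0303
grip_force: 0.0
```

```bash
python3 - <<'E'
from h import *
q=shot('scene','sc1')
s=robot.observe();print(s['tool_pos'],s['tool_rot'],s['opening'],s['time'],s['qpos'])
p=robot.read_camera('top')
c=lambda x,y:(205+x/3.6,180+y/3.6)
for n,pts in dict(Llip=[(184,25),(176,335)],Rlip=[(622,10),(609,318)]).items():
    print(n,[np.round(ray(p,*c(*a),0.001)[:2],3) for a in pts])
# ear-side floor corners (inner liner, z=2mm)
for n,pts in dict(Lin=[(157,30),(148,330),(55,30),(45,330)],Rin=[(645,17),(636,320)]).items():
    print(n,[np.round(ray(p,*c(*a),0.002)[:2],3) for a in pts])
for n,pts in dict(cm=[(445,140),(457,220),(430,222)],cn=[(393,243),(383,320)],cr=[(327,40),(331,117)]).items():
    print(n,[np.round(ray(p,*c(*a),0.015)[:2],3) for a in pts])
E
```

```text
[ 0.50400751 -0.07807116  0.15318477] [-3.13667826e+00 -1.39676549e-03  1.57206331e+00] 0.030002488979490597 3.375 [-3.03952725e-01  3.90826903e-01  1.66993743e+00 -1.63428601e-04
  1.08593531e+00 -3.05146595e-01]
Llip [array([0.653, 0.185]), array([0.389, 0.19 ])]
Rlip [array([ 0.665, -0.196]), array([ 0.399, -0.179])]
Lin [array([0.649, 0.208]), array([0.393, 0.213]), array([0.649, 0.296]), array([0.394, 0.299])]
Rin [array([ 0.658, -0.216]), array([ 0.397, -0.202])]
cm [array([ 0.552, -0.039]), array([ 0.484, -0.049]), array([ 0.482, -0.026])]
cn [array([0.465, 0.006]), array([0.401, 0.014])]
cr [array([0.638, 0.061]), array([0.572, 0.058])]
```

Call:
{"method": "apply_moves", "body": {
  "motion": "33 0 0.8 4 0 0 0;33 0 0 4 0 0 0;33 0 0 3 0 0 0;33 0 0 2 0 0 0;33 0 0 0.5 0 0 0;33 0 0 0 0 0 0;33 0 0 0 0 0 0"
}}

```text
time: 4.3
tool_pos: [0.5143, -0.0795, 0.0229]
tool_rot: [3.139, 0.001, 1.571]
contact_force: [-0.3, 0.3, 0.4]
opening: 0.0303
grip_force: 0.0
```

Call:
{"method": "apply_moves", "body": {
  "motion": "33 0 0 1.5 0 0 0;33 0.5 0 0 0 0 0;33 1 0 0 0 0 0;33 1 0 0 0 0 0;33 1.6 0.1 0 0 0 0;33 1.6 0.1 0 0 0 0;33 1.6 0.1 0 0 0 0;33 1.6 0.1 0 0 0 0;33 1.6 0.1 0 0 0 0;33 1.6 0.1 0 0 0 0;33 1.6 0.1 0 0 0 0;33 1.6 0.1 0 0 0 0;33 1.6 0.1 0 0 0 0;33 1.6 0.1 0 0 0 0;33 1 0 0 0 0 0;33 0 0 0 0 0 0"
}}

```text
time: 6.3
tool_pos: [0.5233, 0.1166, 0.0066]
tool_rot: [-3.141, -0.0, 1.572]
contact_force: [-0.2, 0.0, -0.6]
opening: 0.0303
grip_force: 0.0
```

```bash
python3 - <<'E'
from h import *
q=shot('scene','sc2'); found(q,['cast_left_1'])
cv2.imwrite('pics/sc2.png',cv2.resize(q['img'][150:330,180:460,::-1],None,fx=2.8,fy=2.8))
E
```

```text
cast_left_1 0.62 [0.511 0.158 0.014]
cast_left_1 0.56 [0.42  0.039 0.01 ]
```

View pics/sc2.png

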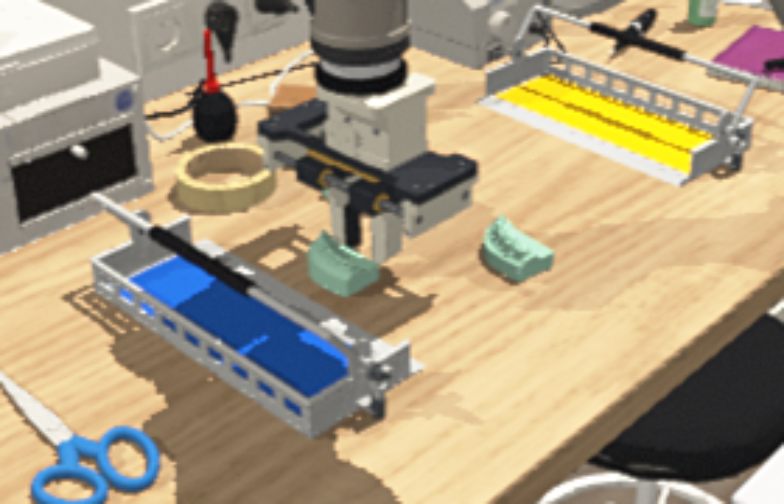

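The middle cast sits flat against both fingers at crop (343,262), just short of the ramp. I'll keep pushing into the tray.

Call:
{"method": "apply_moves", "body": {
  "motion": "33 1 0 0 0 0 0;33 1 0 0 0 0 0;33 1 0 0 0 0 0;33 1 0 0 0 0 0;33 1 0 0 0 0 0;33 1 0 0 0 0 0;33 1 0 0 0 0 0;33 1 0 0 0 0 0;33 1 0 0 0 0 0;33 1 0 0 0 0 0;33 0.8 0 0 0 0 0;33 0.4 0 0 0 0 0;33 0 0 0 0 0 0;33 0 0 0 0 0 0"
}}

```text
time: 8.15
tool_pos: [0.5234, 0.2277, 0.0066]
tool_rot: [-3.141, 0.0, 1.571]
contact_force: [0.3, -0.1, -0.4]
opening: 0.03
grip_force: 0.0
```

Call:
{"method": "apply_moves", "body": {
  "motion": "33 -2 0 0 0 0 0;33 -2 0 -3 0 0 0;33 -3 -0.7 -4 0 0 0;33 -4.5 -2 0 0 0 0;33 -4.5 -2 0 0 0 0;33 -4.5 -2 0 0 0 0;33 -4.5 -2 0 0 0 0;33 -1 -0.1 0 0 0 0;33 0 0 2 0 0 0;33 0 0 2 0 0 0;33 0 0 2 0 0 0;33 0 0 1 0 0 0;33 0 0 0 0 0 0"
}}

```text
time: 9.78
tool_pos: [0.4352, -0.0322, 0.0064]
tool_rot: [-3.141, -0.0, 1.571]
contact_force: [-0.5, 0.1, 0.4]
opening: 0.0304
grip_force: 0.0
```

```bash
python3 - <<'E'
from h import *
s=robot.observe();print(s['tool_pos'],s['contact_force'])
q=shot('scene','sc3'); found(q,['cast_left_1'])
p=shot('top','top3'); found(p,['cast_left_1','cast_right'])
cv2.imwrite('pics/m3.png',np.vstack([cv2.resize(q['img'][180:330,180:460,::-1],(560,300)),cv2.resize(p['img'][170:290,200:424,::-1],(560,300))]))
E
```

```text
[ 0.43519288 -0.03217749  0.00636571] [-0.5498614   0.12378944  0.40625931]
cast_left_1 0.74 [0.423 0.038 0.011]
cast_left_1 0.73 [0.509 0.267 0.018]
cast_left_1 0.51 [0.528 0.258 0.025]
cast_right 0.57 [0.603 0.045 0.018]
```

View pics/m3.png

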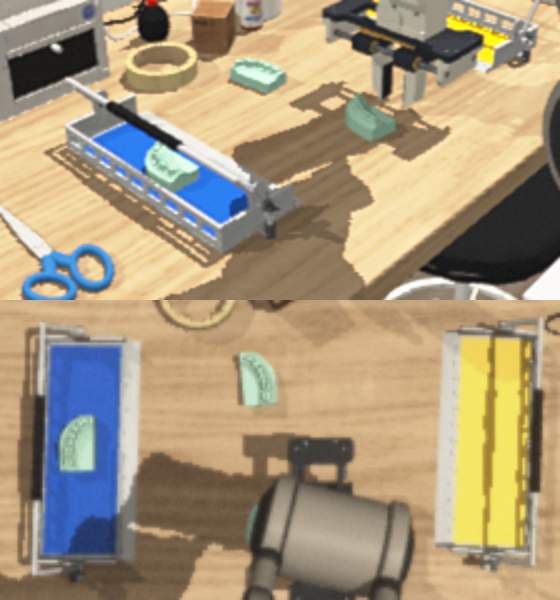

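The middle cast lies flat in the blue tray at about (0.518, 0.258), and the near cast is ready in front of the fingers. Next I'll push it.

Call:
{"method": "apply_moves", "body": {
  "motion": "33 1 0 0 0 0 0;33 1 0 0 0 0 0;33 1 0 0 0 0 0;33 1 0 0 0 0 0;33 1.6 0.1 0 0 0 0;33 1.6 0.1 0 0 0 0;33 1.6 0.1 0 0 0 0;33 1.6 0 0 0 0 0;33 1.6 0 0 0 0 0;33 1.6 0 0 0 0 0;33 1.6 0 0 0 0 0;33 1 0 0 0 0 0;33 1 0 0 0 0 0;33 1 0 0 0 0 0;33 1 0 0 0 0 0;33 1 0 0 0 0 0;33 1 0 0 0 0 0;33 1 0 0 0 0 0;33 1 0 0 0 0 0;33 1 0 0 0 0 0"
}}

```text
time: 12.52
tool_pos: [0.4385, 0.2105, 0.0067]
tool_rot: [3.142, 0.0, 1.571]
contact_force: [0.2, -1.1, 0.7]
opening: 0.0305
grip_force: 0.5
```

Call:
{"method": "apply_moves", "body": {
  "motion": "33 1 0 0 0 0 0;33 0.8 0 0 0 0 0;33 0 0 0 0 0 0;33 0 0 0 0 0 0"
}}

```text
time: 13.02
tool_pos: [0.4383, 0.2278, 0.0066]
tool_rot: [-3.141, 0.0, 1.571]
contact_force: [0.4, -0.6, 0.2]
opening: 0.0303
grip_force: 0.0
```

Call:
{"method": "apply_moves", "body": {
  "motion": "33 -2 0 0 0 0 0;33 -2.3 0 -3 0 0 0;33 -3 3 -4 0 0 0;33 -3 4 0 0 0 0;33 -2 4 0 0 0 0;33 -1 4 0 0 0 0;33 0 0.8 0 0 0 0;33 0 0 2 0 0 0;33 0 0 2 0 0 0;33 0 0 2 0 0 0;33 0 0 1 0 0 0;33 0 0 0 0 0 0"
}}

```text
time: 14.52
tool_pos: [0.5956, 0.0949, 0.0062]
tool_rot: [-3.14, 0.0, 1.571]
contact_force: [0.0, 1.0, 0.3]
opening: 0.0299
grip_force: 0.0
```

```bash
python3 - <<'E'
from h import *
s=robot.observe();print(s['tool_pos'],s['contact_force'])
p=shot('top','top4'); found(p,['cast_left_1','cast_right','dropper'])
q=robot.read_camera('scene'); found(q,['cast_left_1','dropper'])
cv2.imwrite('pics/m4.png',np.vstack([cv2.resize(q['img'][180:330,180:460,::-1],(560,300)),cv2.resize(p['img'][170:290,200:424,::-1],(560,300))]))
E
```

```text
[0.59562316 0.09494738 0.0062    ] [0.04716573 0.99998657 0.31904521]
cast_left_1 0.81 [0.532 0.253 0.022]
cast_left_1 0.59 [ 0.514 -0.282  0.082]
cast_left_1 0.54 [0.432 0.26  0.014]
cast_right 0.5 [0.596 0.03  0.023]
dropper 0.46 [ 0.723 -0.066  0.059]
cast_left_1 0.93 [0.509 0.265 0.017]
cast_left_1 0.86 [0.431 0.267 0.013]
dropper 0.55 [0.43  0.268 0.015]
```

View pics/m4.png

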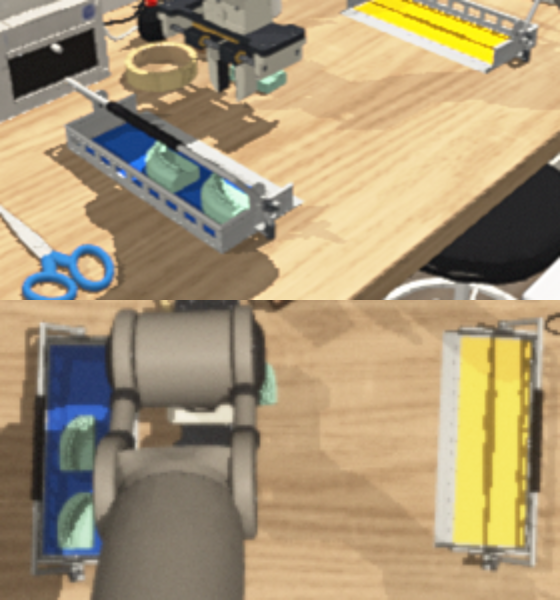

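Both left casts are flat in the blue tray. I'll push the right cast, easing toward -x to stay clear of the dropper.

Call:
{"method": "apply_moves", "body": {
  "motion": "33 -1 0 0 0 0 0;33 -1 0 0 0 0 0;33 -1 0 0 0 0 0;33 -1 0 0 0 0 0;33 -1.3 -0.3 0 0 0 0;33 -1.3 -0.3 0 0 0 0;33 -1.3 -0.3 0 0 0 0;33 -1.3 -0.3 0 0 0 0;33 -1.3 -0.3 0 0 0 0;33 -1.5 -0.3 0 0 0 0;33 -1.5 -0.3 0 0 0 0;33 -1.5 -0.3 0 0 0 0;33 -1.5 0 0 0 0 0;33 -1.5 0 0 0 0 0;33 -1.5 0 0 0 0 0;33 -1.5 0 0 0 0 0;33 0 0 0 0 0 0"
}}

```text
time: 17.0
tool_pos: [0.5726, -0.1165, 0.0067]
tool_rot: [3.141, 0.0, 1.569]
contact_force: [0.3, 0.4, 0.5]
opening: 0.03
grip_force: 0.0
```

```bash
python3 - <<'E'
from h import *
q=shot('scene','sc5'); found(q,['cast_right','dropper'])
p=robot.read_camera('top'); found(p,['cast_right','dropper'])
cv2.imwrite('pics/m5.png',np.vstack([cv2.resize(q['img'][150:300,230:510,::-1],(560,300)),cv2.resize(p['img'][150:270,240:464,::-1],(560,300))]))
E
```

```text
cast_right 0.65 [ 0.556 -0.146  0.016]
dropper 0.83 [ 0.724 -0.065  0.044]
dropper 0.17 [0.477 0.29  0.084]
```

View pics/m5.png

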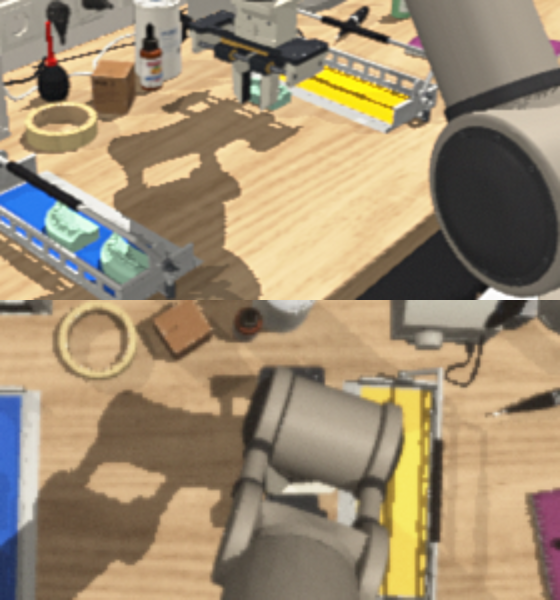

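The cast is at the fingers at the yellow tray's lip (crop about 272,88) and the dropper hasn't moved. Continue.

Call:
{"method": "apply_moves", "body": {
  "motion": "33 -1 0 0 0 0 0;33 -1 0 0 0 0 0;33 -1 0 0 0 0 0;33 -1 0 0 0 0 0;33 -1 0 0 0 0 0;33 -1 0 0 0 0 0;33 -1 0 0 0 0 0;33 -1 0 0 0 0 0;33 -1 0 0 0 0 0;33 -1 0 0 0 0 0;33 -1 0 0 0 0 0;33 -0.4 0 0 0 0 0;33 0 0 0 0 0 0;33 0 0 0 0 0 0"
}}

```text
time: 19.05
tool_pos: [0.5724, -0.229, 0.0067]
tool_rot: [-3.141, 0.0, 1.571]
contact_force: [0.1, -0.2, 0.7]
opening: 0.0304
grip_force: 0.0
```

Call:
{"method": "apply_moves", "body": {
  "motion": "33 2 0 0 0 0 0;33 1.1 0 -2 0 0 0;0 0 0 -4 0 0 0;0 0 -1 -5 0 0 0;0 0 -1 -4 0 0 0;0 -3 -1 0 0 0 0;0 -4 -1.5 0 0 0 0;0 -4 0 0 0 0 0;0 -2.2 0 0 0 0 0;0 0 0 0 0 0 0"
}}

```text
time: 20.3
tool_pos: [0.5276, -0.3305, 0.1572]
tool_rot: [3.141, 0.0, 1.57]
contact_force: [-0.1, 1.2, -0.3]
opening: 0.0004
grip_force: 0.0
```

```bash
python3 - <<'E'
from h import *
s=robot.observe();print(s['tool_pos'],s['contact_force'])
q=shot('scene','sc6'); found(q,['cast_right','bail_right_bar','bail_left_bar'])
p=shot('top','top6'); found(p,['cast_right','bail_right_bar','bail_left_bar'])
cv2.imwrite('pics/m6.png',np.vstack([cv2.resize(q['img'][150:300,230:510,::-1],(560,300)),cv2.resize(p['img'][170:290,240:464,::-1],(560,300))]))
E
```

```text
[ 0.52755226 -0.33049418  0.15716169] [-0.13635207  1.21164225 -0.27862763]
cast_right 0.81 [ 0.571 -0.253  0.018]
cast_right 0.72 [0.712 0.023 0.037]
bail_right_bar 0.51 [ 0.533 -0.283  0.084]
bail_left_bar 0.6 [0.482 0.291 0.087]
cast_right 0.68 [ 0.58  -0.252  0.02 ]
bail_right_bar 0.61 [ 0.515 -0.279  0.081]
bail_left_bar 0.84 [0.513 0.288 0.089]
```

View pics/m6.png

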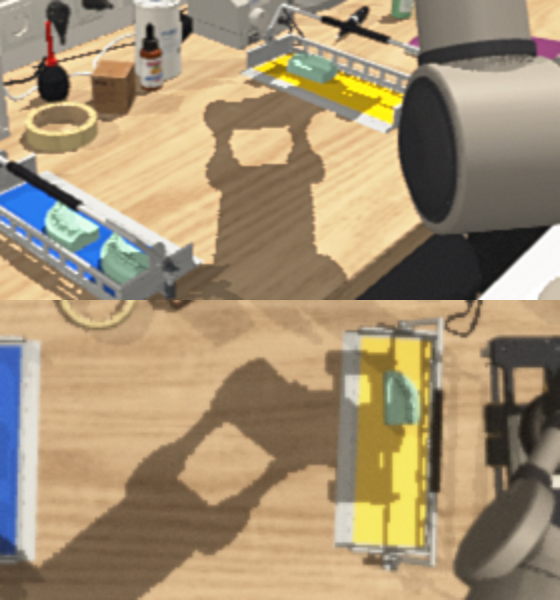

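The right cast is flat in the yellow tray at the back. I'll go down behind the right bar and push it over.

Call:
{"method": "apply_moves", "body": {
  "motion": "0 0 0 4 0 0 0;0 0 0 3 0 0 0;0 0 0 1.7 0 0 0;0 1 0 0 0 0 0;0 1 0 0 0 0 0;0 0.8 0 0 0 0 0;0 0.8 0 0 0 0 0;0 0.8 0 0 0 0 0;0 0.8 0 0 0 0 0;0 0.8 0 0 0 0 0;0 0.8 0 0 0 0 0;0 0.8 0 0 0 0 0;0 0.8 0 0 0 0 0;0 0.8 0 0 0 0 0;0 0.4 0 0 0 0 0;0 0 0 0 0 0 0;0 0 0 0 0 0 0"
}}

```text
time: 22.82
tool_pos: [0.5274, -0.2341, 0.0697]
tool_rot: [-3.141, -0.0, 1.571]
contact_force: [-0.4, 0.5, -0.3]
opening: 0.0008
grip_force: 0.0
```

```bash
python3 - <<'E'
from h import *
q=shot('scene','sc7'); found(q,['cast_right','bail_right_bar'])
p=shot('top','top7'); found(p,['cast_right','bail_right_bar'])
E
```

```text
cast_right 0.55 [ 0.573 -0.26   0.019]
bail_right_bar 0.63 [ 0.518 -0.197  0.034]
bail_right_bar 0.44 [0.484 0.287 0.088]
cast_right 0.66 [0.43  0.254 0.016]
bail_right_bar 0.62 [ 0.557 -0.2    0.023]
```

The right bar is at y ≈ -0.20, z ≈ 0.02, so it is shut. Now the left bail.

Call:
{"method": "apply_moves", "body": {
  "motion": "0 0 0 -3 0 0 0;0 0 0 -4 0 0 0;0 2.6 0 -2 0 0 0;0 5 0 0 0 0 0;0 6 0 0 0 0 0;0 6 0 0 0 0 0;0 6 0 0 0 0 0;0 6 0 0 0 0 0;0 6 0 0 0 0 0;0 6 0 0 0 0 0;0 6 0 0 0 0 0;0 5 0 0 0 0 0;0 2 0 0 0 0 0;0 0 -0.5 0 0 0 0;0 0 0 0 0 0 0;0 0 0 0 0 0 0"
}}

```text
time: 25.12
tool_pos: [0.5228, 0.3304, 0.1599]
tool_rot: [3.141, 0.0, 1.569]
contact_force: [-0.1, -1.3, 0.7]
opening: 0.0002
grip_force: 0.0
```

Call:
{"method": "apply_moves", "body": {
  "motion": "0 0 0 4 0 0 0;0 0 0 3 0 0 0;0 0 0 2 0 0 0;0 -1 0 0 0 0 0;0 -1 0 0 0 0 0;0 -0.8 0 0 0 0 0;0 -0.8 0 0 0 0 0;0 -0.8 0 0 0 0 0;0 -0.8 0 0 0 0 0;0 -0.8 0 0 0 0 0;0 -0.8 0 0 0 0 0;0 -0.8 0 0 0 0 0;0 -0.8 0 0 0 0 0;0 -0.8 0 0 0 0 0;0 -0.4 0 0 0 0 0;0 0 0 0 0 0 0;0 0 0 -4 0 0 0;0 0 0 -5 0 0 0;0 -4 0 -4 0 0 0;0 -4 0 0 0 0 0"
}}

```text
time: 27.62
tool_pos: [0.5241, 0.1556, 0.2033]
tool_rot: [3.134, -0.001, 1.572]
contact_force: [0.7, -0.7, 0.0]
opening: 0.0005
grip_force: 0.0
```

Call:
{"method": "apply_moves", "body": {
  "motion": "0 -5 -2 0 0 0 0;0 -5 -3 0 0 0 0;0 -5 -3 0 0 0 0;0 0 0 0 0 0 0;0 0 0 0 0 0 0;0 0 0 0 0 0 0"
}}

```text
time: 28.38
tool_pos: [0.443, 0.0067, 0.1997]
tool_rot: [3.141, -0.0, 1.572]
contact_force: [0.7, 0.4, 0.0]
opening: 0.0003
grip_force: 0.0
```

```bash
python3 - <<'E'
from h import *
s=robot.observe();print(s['tool_pos'],s['time'])
q=shot('scene','sc8'); found(q,['cast_left_1','cast_right','bail_right_bar','bail_left_bar'])
p=shot('top','top8'); found(p,['cast_left_1','cast_right','bail_right_bar','bail_left_bar'])
cv2.imwrite('pics/m8.png',np.vstack([cv2.resize(q['img'][150:330,180:460,::-1],(560,360)),cv2.resize(p['img'][180:282,205:425,::-1],(560,240))]))
E
```

```text
[0.44300552 0.00670643 0.19970133] 28.375
cast_left_1 0.86 [0.428 0.267 0.011]
cast_left_1 0.62 [0.512 0.266 0.015]
cast_right 0.71 [ 0.573 -0.254  0.02 ]
bail_left_bar 0.87 [0.48  0.205 0.031]
cast_left_1 0.84 [0.43  0.254 0.016]
cast_left_1 0.76 [0.526 0.255 0.022]
cast_right 0.57 [ 0.581 -0.256  0.017]
bail_right_bar 0.81 [ 0.523 -0.202  0.022]
bail_right_bar 0.55 [0.719 0.114 0.023]
bail_left_bar 0.93 [0.514 0.206 0.029]
```

View pics/m8.png

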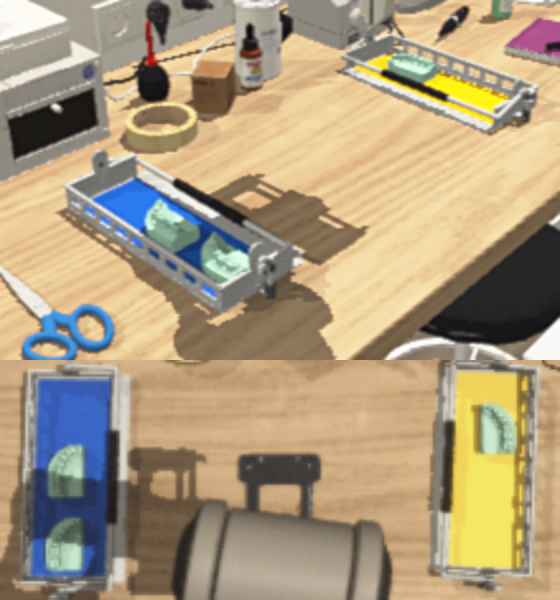

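Both bars now lie across the open sides and all casts are flat inside. I'll triangulate both bars to check they are fully shut.

```bash
python3 - <<'E'
from h import *
P=[robot.read_camera('top'),robot.read_camera('scene')]
for n in ['bail_left_bar','bail_right_bar']:
    L=[]
    for p in P:
        g=cv2.cvtColor(p['img'],cv2.COLOR_RGB2GRAY); f=200/np.tan(np.radians(p['fovy'])/2)
        sgn=1 if 'left' in n else -1
        X=np.array([.521,sgn*.2035,.021]); c=np.array(p['R'])@X+p['t']; u=f*c[0]/c[2]+p['cx'];v=f*c[1]/c[2]+p['cy']
        m=np.zeros_like(g); cv2.circle(m,(int(u),int(v)),26,1,-1)
        k,lab,st,cen=cv2.connectedComponentsWithStats(((g<45)&(m>0)).astype(np.uint8))
        i=1+np.argmax(st[1:,4]); print(n,'pred',round(u),round(v),'dark centroid',cen[i].round(1),st[i])
        L.append((cen[i]))
    a=[ray(P[0],*L[0],z) for z in(0,.1)];b=[ray(P[1],*L[1],z) for z in (0,.1)]
    A=np.c_[a[1]-a[0],-(b[1]-b[0])]; s=np.linalg.lstsq(A,b[0]-a[0],rcond=None)[0]
    print((a[0]+s[0]*(a[1]-a[0])).round(4),(b[0]+s[1]*(b[1]-b[0])).round(4))
E
```

```text
bail_left_bar pred 249 229 dark centroid [248.5 231.4] [247 211   4  38 125]
bail_left_bar pred 284 250 dark centroid [285.6 251.1] [267 240  36  23 155]
[0.5152 0.2039 0.0213] [0.5146 0.2033 0.0212]
bail_right_bar pred 383 228 dark centroid [381. 209.] [381 207   1   5   5]
bail_right_bar pred 391 192 dark centroid [386.5 192. ] [371 186  32  14  82]
[ 0.5819 -0.2038  0.002 ] [ 0.551  -0.2266  0.0041]
```

```bash
python3 -c "
from cell import robot
print(robot.hand_in())"
```

```text
the job is handed in; nothing more can be done
None
```

I handed the job in at about 28.5 s: all three casts are flat in their correct trays and both bails are across the open sides. I triangulated the left bail as fully shut; my check of the right one failed, so that rests on the network reading (z ≈ 22 mm, where shut is 21) and the picture. The hand-in returned no verdict.

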